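Shift the peg lathe into third gear

ROBOT

A 6-joint arm with a two-finger parallel gripper is mounted at the origin on the work surface. World frame = base frame: x ahead of the robot, y to its left, z up, the work surface at z = 0. Lengths are in m, angles in rad, forces in N, time in s.
With the tool pointing down it reaches from about 0.375 to 0.9 m from the base axis. Payload 3.1 kg.
Tool frame: the origin (TCP) lies on the centre line of the jaws, within the pads' length; the fingertips stand 8 mm ahead of it and the grasp point (between the pads) lies 11 mm behind it (robot.tip_extent is the distance from the TCP to the fingertips, in m); y points along the fingers, z is the direction in which the jaws open and shut, and the axes are right-handed (so a half turn about y gives the same grasp; the last joint's range is limited). The gripper opens to 87 mm and grips with 3 to 60 N. Pads are 19 mm wide; open, the fingers measure 117 mm over their backs; the gripper's body (75 mm by 190 mm) begins 51 mm behind the grasp point.
Start: joints at [-0.178, 0.527, 1.433, -0, 1.181, -0.178], TCP at [0.625, 0, 0.231] pointing down, gripper open.
Joint ranges: [-3.08, 3.08], [-0.75, 2.2], [0.22, 2.44], [-1.43, 4.57], [0, 2.65], [-2.85, 2.85]. Speed limits (rad/s): [2.79, 2.79, 3.14, 3.14, 3.14, 3.14].

INTERFACE

Orientations are given as a unit quaternion [x, y, z, w].
In Python, from rig import robot gives the robot as it stands.
- The arm moves only by the shell command python3 -m crank 'ROWS' [FORCE]. ROWS is JSON, a list that holds one entry, the list of rows, each a list of 7 numbers: the turn, a rotation vector about the tool's x, y, z in degrees, then the shift along the tool's x, y, z in m, then the opening in per cent of the stroke, from 0 (shut) to 100 (fully open). In form: [[[ax, ay, az, dx, dy, dz, gripper], ...]]. A call has exactly 5 rows; each row shifts and turns the commanded pose from where the row before left it, along the tool's axes as they then stand; what a row does not reach is not made up. A row lasts 1/8 s, in which the tool goes at most 62.5 mm and 10.7 degrees, less where a joint would pass 70% of its speed; a pose out of reach is approached as far as the arm can. A call with a gripper value outside its range is refused whole. The fingers move at their own pace and stop on an object; FORCE is the grip in N (left out, the last holds). Time passes only in rows, so rows that do not move let the fingers close, or fill a call up. It gives the time, the measured TCP pose, the force and the opening at its end, in the units of the state.
- robot.get_obs(): the state, without advancing time (a new reading comes with each control period).
- robot.camera(name): name is "scene" or "side" or "wrist"; returns a dict with "img" (420x560x3 uint8, red, green, blue), "K" (3x3 intrinsics, pixels), "R" (3x3) and "t" (3): a world point X has camera coordinates R X + t; the wrist camera has in their place "T_tool_cam" (4x4, takes a point from camera to tool coordinates, whose origin is the TCP and whose axes are the tool frame's). Camera axes: x right, y down, z forward; pixel columns grow to the right and rows downward; lengths in m; the calibration is good to about 2 mm. A picture is of the moment at which its call begins: read the wrist's pose just before it. There is no depth.
- robot.hand_in(): hands the job in, once; it reports no verdict.
Trained networks look in a picture, given as the dict that the camera call returned (one of the last four; its "shot" number tells which), for a name from the list of things; names that differ only in an ending like _2 or _b are one class to them, and where a whole thing is asked for, a point or a joint stands for the part that bears it (a point fixed in the world has none). Each returns a list of dicts, best first, with "conf" (0 to 1); they miss things now and then, are a little off and sometimes report something else, mostly with a low value. They report only what shows in the picture. A call takes as long as a camera call.
- robot.spot_in(picture, thing): "at" ([row, column] in pixels, amid what is visible of it).
The state is a dict: "time": time; "q": joint angles; "joint_velocities": joint speeds; "joint_torque": joint torques, N m; "position": TCP position; "tool_rot": TCP orientation; "ft_force": force on the tool from outside, world axes, zero at the start; "moment": the same for the moment, N m; "grip_width": finger opening in m.
Only numpy, scipy, OpenCV 4.12 (cv2) and the standard library are available. Lean on these libraries where they do the work, as an engineer would, in place of code of your own. Each camera call takes 0.05 s, during which the arm holds its last target.

TASK

Put the little peg-turning lathe into third gear with your fingertips: push the red gear knob to the middle of its H-shaped gate, across to the right-hand side, then forward (away from the robot) fully home into the third slot. Do not let it slip into fourth (back right), do not pull the knob up off its seat, and leave the bottle, jar, tin and wood block where they stand. Finish with the hand clear of everything.

Things in the scene. Friction and masses are not known exactly. Their poses are not given: they have to be found in the camera images.
- lathe: green lathe, fixed to the bench, turned about z; origin on the bench under the gate centre; x = forward (its far side), y = left. Gearbox top 112 mm high, from x -90 to 90, y -90 to 170 mm; on it an aluminium gate plate 120 x 130 mm, top 130 mm above the bench. A motor (104 mm high) is ahead to x 232; chuck, bed, tailstock (110 mm high) go right to y -335
- gate (a point): centre of the H gate on the plate top; axes as the lathe's. The H: two slots along x, 18 mm wide, 68 mm long, centred 26.6 mm left and right of here, joined at the middle by a straight 18 mm wide passage along y. Round pips at the slot ends count the gears: 1 forward left, 2 back left, 3 (red pips) forward right, 4 back right
- slot3 (a point): where the axis of the gear stick crosses the plate top when fully home in the third slot: 26.6 mm forward and 26.6 mm right of the gate centre; axes as the gate's
- knob (a point): middle of the red knob, a barrel 38 mm across, 47 mm tall (side straight 13 mm above and below), on a 12 mm stick pivoting both ways about a point 100 mm straight below the gate centre. It is 195 mm from the pivot, so 212 to 225 mm above the bench and up to 50 mm to each side of the gate centre; z runs up the stick. It stays where it is left; about 2 N at the knob moves it
- across (a joint): lean of the gear stick to the right, rad: -0.26 in the left (1-2) slot, 0 middle, +0.26 at the right (3-4) slot; those are its stops
- fore (a joint): lean of the gear stick forward, rad: -0.26 fully back, 0 in the cross passage, +0.26 fully forward; those are its stops. It can go across only while within about 0.03 of 0, and at the start it is anywhere along the left slot. The knob's middle lies 195 mm times the sine of the lean off the gate centre
- lift (a joint): how far the knob is pulled up along the stick off its seat, m: 0 seated (held down by about 8 N of spring), 0.015 at most; it must stay seated
- glue: white glue bottle with blue cap, 54 mm across, 125 mm tall, standing beside the lathe; origin at the centre of its underside; leave alone
- varnish: amber varnish jar with steel lid, 60 mm across, 80 mm tall, standing beside the lathe; origin at the centre of its underside; leave alone
- tin: brass tin, 42 mm across, 22 mm tall, standing on the gearbox top to the left of the gate plate; origin at the centre of its underside; leave alone
- block: maple block 90 x 45 x 35 mm on the bench beside the lathe; origin at the centre of its underside, x along its length; leave alone

How it is judged:
By the outcome, as a careful person would: the job done as asked, in the order asked, and still so for the second after the job is handed in, with the robot touching nothing.
It also fails if it takes over 58 s, if anything falls off the work surface, if the arm or the gripper's body presses on something with over 40 N, if the wrist force passes 120 N, or if a joint passes its speed limit or range.

## Working session

There is one attempt and no reset: what is moved stays moved. The work goes in short steps, Python scripts to look and compute and a shell command to move; the robot and the scene stay as the last step left them, time stands still between calls to the robot, and variables do not carry over. Pictures are saved under pics/ and viewed, and the job is handed in when it is done.

```bash
ls; mkdir -p pics; python3 - <<'E'
from rig import robot
import cv2
o=robot.get_obs(); print(o)
for n in ("scene","side","wrist"):
    p=robot.camera(n); cv2.imwrite(f"pics/{n}0.png",p["img"][:,:,::-1])
    print(n,p["K"].tolist(),[ (k,p[k].tolist()) for k in p if k in("R","t","T_tool_cam")])
    for th in ("knob","gate","glue","varnish","tin","block","lathe"):
        try: print(th,[(d["at"],round(d["conf"],2)) for d in robot.spot_in(p,th)][:3])
        except Exception as e: print(th,e)
E
```

```text
pics
{'time': 0.0, 'q': array([-1.78491994e-01,  5.28451556e-01,  1.43390609e+00, -1.35639267e-05,
        1.18139713e+00, -1.78515058e-01]), 'joint_velocities': array([ 0.00035091,  0.00066932, -0.0011165 , -0.00138842, -0.00059641,
       -0.00025733]), 'joint_torque': array([-5.45745443e-04, -4.40045428e+01, -1.76593530e+01,  6.32597599e-02,
        5.83207863e-02, -1.53719384e-04]), 'position': array([6.24280947e-01, 1.60400377e-04, 2.29579392e-01]), 'tool_rot': array([-0.50044637,  0.50061804, -0.49936726,  0.49956716]), 'ft_force': array([ 0.29849141, -0.10042234, -0.26755811]), 'moment': array([-0.02473786,  0.01138496, -0.00782605]), 'grip_width': 0.08717678648559055}
scene [[410.61434142074893, 0.0, 274.8668052927399], [0.0, 410.61434142074893, 207.7505553355726], [0.0, 0.0, 1.0]] [('R', [[0.07922981935955187, 0.9966996759248201, 0.01767460708505571], [0.7915437495915569, -0.05212408239085689, -0.60888551675783], [-0.6059547245519183, 0.06223211426803282, -0.7930611803303317]]), ('t', [-0.10418923993870131, -0.34594451351268546, 1.3775547321677828])]
knob [([178.4, 281.2], 0
[... 743 characters left out ...]
 356.6], 0.75)]
lathe [([259.5, 283.8], 0.89), ([284.7, 346.7], 0.3)]
wrist [[300.4394958776116, 0.0, 280.23314076573234], [0.0, 300.4394958776116, 212.526054543203], [0.0, 0.0, 1.0]] [('T_tool_cam', [[-0.0008135774925374919, 0.9611347440156218, 0.2760785068376148, -0.07584759058197493], [8.59707084475515e-05, -0.2760785299612558, 0.9611350778654724, -0.1545309883645914], [0.9999996653502937, 0.0008056925314596026, 0.00014198184329272976, -6.450342731412206e-05], [0.0, 0.0, 0.0, 1.0]])]
knob [([106.1, 86.1], 0.62)]
gate [([123.3, 189.4], 0.62)]
glue [([78.2, 15.7], 0.97)]
varnish [([19.8, 315.9], 0.88)]
tin [([22.5, 174.1], 0.89)]
block [([126.6, 187.8], 0.34)]
lathe [([128.9, 184.9], 0.59)]
```

View pics/scene0.png

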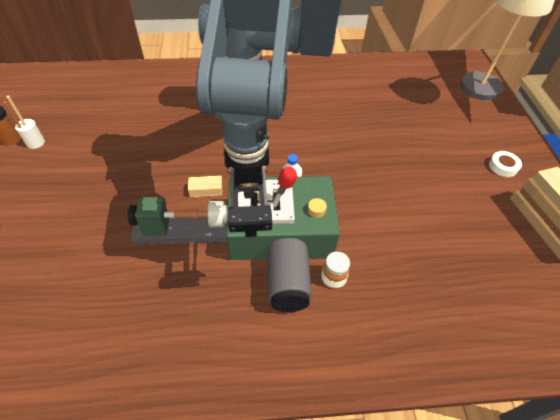

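View pics/side0.png

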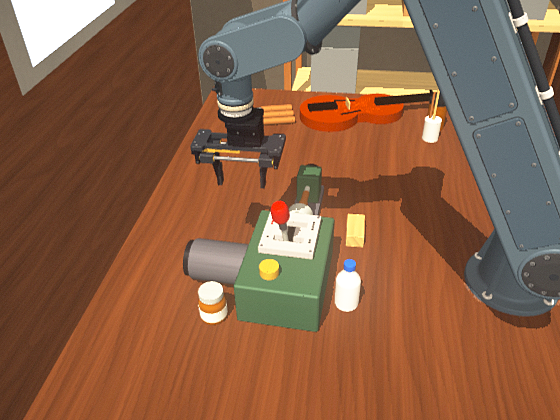

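View pics/wrist0.png

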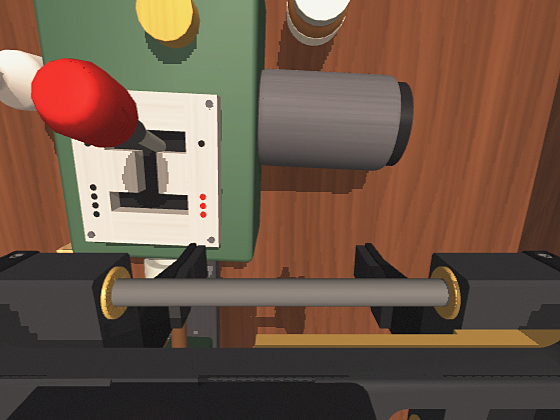

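```bash
python3 - <<'E'
import cv2
a=cv2.imread("pics/wrist0.png")[60:270,20:280]; cv2.imwrite("pics/wz.png",cv2.resize(a,None,fx=3,fy=2.85,interpolation=2)[:600])
a=cv2.imread("pics/side0.png")[180:330,220:360]; cv2.imwrite("pics/sz.png",cv2.resize(a,None,fx=4,fy=4,interpolation=2))
E
```

```text
(no output)
```

View pics/wz.png

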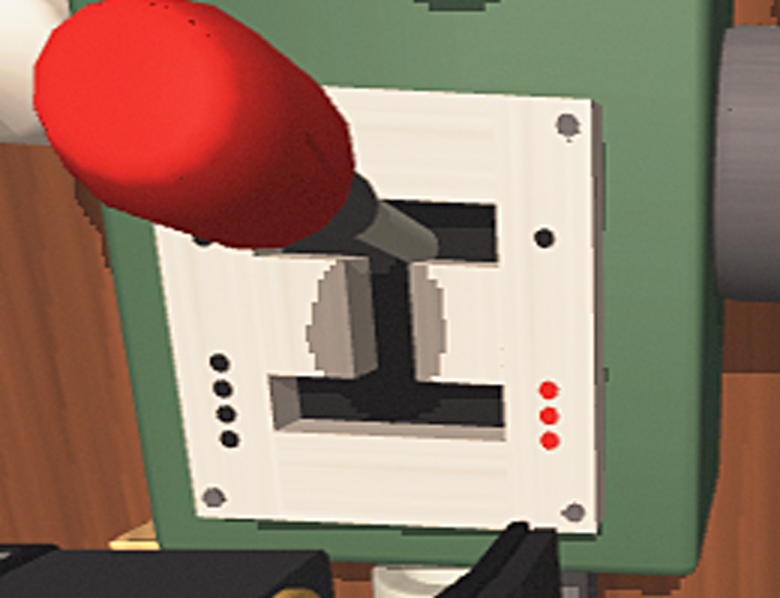

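View pics/sz.png

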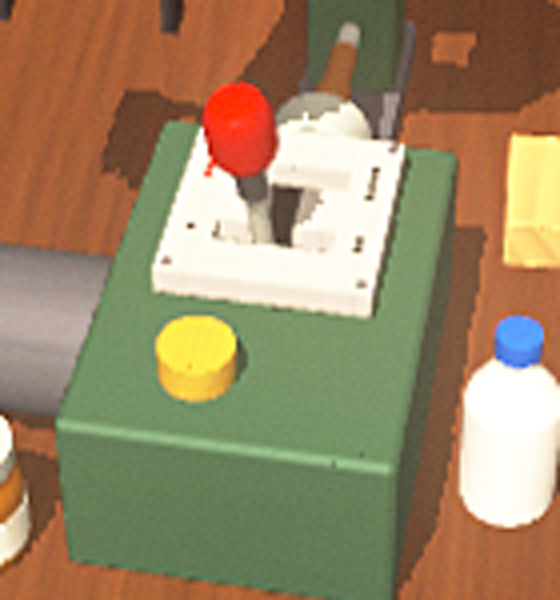

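```bash
cat > h.py <<'E'
import numpy as np
from scipy.spatial.transform import Rotation as Ro
from scipy.optimize import least_squares
def cams(o):
    K={}
    S=(np.array([[410.614,0,274.867],[0,410.614,207.751],[0,0,1]]),np.array([[0.07922981935955187,0.9966996759248201,0.01767460708505571],[0.7915437495915569,-0.05212408239085689,-0.60888551675783],[-0.6059547245519183,0.06223211426803282,-0.7930611803303317]]),np.array([-0.10418923993870131,-0.34594451351268546,1.3775547321677828]))
    D=(np.array([[523.156,0,278.369],[0,523.156,216.964],[0,0,1]]),np.array([[-0.9882910911435586,-0.15131415539370766,-0.01961493165327934],[-0.08009560436183534,0.6239077853858047,-0.7773826403367218],[0.12986690620857286,-0.7667092680491538,-0.6287221047166581]]),np.array([0.5408588099856336,0.1496626228808839,1.220564547605042]))
    T=np.array([[-0.0008135774925374919,0.9611347440156218,0.2760785068376148,-0.07584759058197493],[8.59707084475515e-05,-0.2760785299612558,0.9611350778654724,-0.1545309883645914],[0.9999996653502937,0.0008056925314596026,0.00014198184329272976,-6.450342731412206e-05],[0,0,0,1]])
    W=np.eye(4);W[:3,:3]=Ro.from_quat(o["tool_rot"]).as_matrix();W[:3,3]=o["position"]
    C=np.linalg.inv(W@T)
    return dict(scene=S,side=D,wrist=(np.array([[300.4395,0,280.233],[0,300.4395,212.526],[0,0,1]]),C[:3,:3],C[:3,3]))
def proj(c,X):
    K,R,t=c; p=K@(R@X+t); return p[:2]/p[2]
def lath(p,v):
    c,s=np.cos(p[2]),np.sin(p[2]); return np.array([p[0]+c*v[0]-s*v[1],p[1]+s*v[0]+c*v[1],v[2]])
def fitknob(C,obs,w=None):
    r=least_squares(lambda X:np.concatenate([proj(C[n],X)-p for n,p in obs]),[.55,.05,.21]); return r.x,r.fun
E
python3 - <<'E'
from h import *
from rig import robot
o=robot.get_obs(); C=cams(o)
print(Ro.from_quat(o["tool_rot"]).as_matrix().round(3))
w=lambda x,y:np.array([20+x/3,60+y/2.85]); s=lambda x,y:np.array([220+x/4,180+y/4])
z=.130
pts=[("wrist",w(595,100),(.06,.065,z)),("wrist",w(598,533),(.06,-.065,z)),("wrist",w(197,516),(-.06,-.065,z)),
("wrist",w(503,387),(.034,-.0176,z)),("wrist",w(505,440),(.034,-.0356,z)),("wrist",w(496,205),(.034,.0356,z)),("wrist",w(497,264),(.034,.0176,z)),
("side",s(375,293),(-.06,.065,z)),("side",s(153,268),(.06,.065,z)),("side",s(405,143),(-.06,-.065,z))]
r=least_squares(lambda p:np.concatenate([proj(C[n],lath(p,v))-u for n,u,v in pts]),[.55,0,0])
print(r.x,np.degrees(r.x[2]),r.fun.reshape(-1,2).round(1).tolist())
for sel in ("wrist","side"):
    q=[t for t in pts if t[0]==sel]
    print(sel,least_squares(lambda p:np.concatenate([proj(C[n],lath(p,v))-u for n,u,v in q]),r.x).x)
X,e=fitknob(C,[("wrist",(86.1,106.1)),("side",(284.5,209.6)),("scene",(281.2,178.4))]); print(X,e)
X,e=fitknob(C,[("side",(220+240/4,180+130/4)),("scene",(288,178))]); print(X,e)
# model fit over leans
def kn(p,a,f):
    # x/y offset = 195 sin ; 
    x=.195*np.sin(f);y=-.195*np.sin(a); return lath(p,(x,y,.030+np.sqrt(.195**2-x*x-y*y)))
for f in np.arange(-.26,.27,.065):
    X=kn(r.x,-.26,f); print(round(f,3),X.round(3),[proj(C[n],X).round(0).tolist() for n in C])
E
```

```text
[[-0.  0.  1.]
 [-1.  0. -0.]
 [-0. -1.  0.]]
[ 0.51158981  0.03765417 -0.04767333] -2.731480732415231 [[-1.4, -0.1], [-1.0, -0.1], [0.3, -0.1], [0.2, -0.9], [0.3, 0.4], [0.2, -0.3], [0.7, 1.2], [-1.2, 0.2], [-0.4, -0.2], [-0.4, 0.1]]
wrist [ 0.51170477  0.03773354 -0.04949103]
side [ 0.51029435  0.03752389 -0.0383001 ]
[0.52303294 0.08499207 0.21870449] [-0.31145995  1.87043238 -2.85488841  2.92180007  5.55005632 -2.6423952 ]
[0.52737406 0.0863887  0.21813714] [-0.51828103  0.48605373 -0.42604817 -0.60721382]
-0.26 [0.464 0.09  0.212] [[286.0, 158.0], [310.0, 219.0], [-17.0, 99.0]]
-0.195 [0.476 0.09  0.215] [[287.0, 161.0], [304.0, 217.0], [1.0, 99.0]]
-0.13 [0.489 0.089 0.217] [[287.0, 165.0], [298.0, 216.0], [22.0, 100.0]]
-0.065 [0.501 0.088 0.218] [[287.0, 169.0], [292.0, 215.0], [44.0, 101.0]]
0.0 [0.514 0.088 0.218] [[288.0, 173.0], [286.0, 214.0], [68.0, 102.0]]
0.065 [0.527 0.087 0.218] [[288.0, 177.0], [280.0, 213.0], [93.0, 104.0]]
0.13 [0.539 0.087 0.217] [[288.0, 182.0], [274.0, 213.0], [118.0, 105.0]]
0.195 [0.552 0.086 0.215] [[288.0, 187.0], [268.0, 213.0], [144.0, 107.0]]
0.26 [0.564 0.085 0.212] [[289.0, 192.0], [262.0, 214.0], [169.0, 108.0]]
```

```bash
python3 -m crank '[[[0,2.7,0,0,0,0,0],[0,0,0,-0.041,0,0,0],[0,0,0,-0.041,0,0,0],[0,0,0,0,0.02,0,0],[0,0,0,0,0,0,0]]]' 20
cat > st.py <<'E'
from h import *
from rig import robot
import cv2,sys
L=np.array([.5115,.0376,-.048])
def tl(o):
    d=o["position"][:2]-L[:2];c,s=np.cos(L[2]),np.sin(L[2]); return c*d[0]+s*d[1],-s*d[0]+c*d[1],o["position"][2]
def kn(p,a,f):
    x=.195*np.sin(f);y=-.195*np.sin(a); return lath(p,(x,y,.030+np.sqrt(.195**2-x*x-y*y)))
o=robot.get_obs();C=cams(o)
print("t",round(o["time"],2),"lathe xyz",np.round(tl(o),4),"F",o["ft_force"].round(1),"grip",round(o["grip_width"],4),"yaw z",Ro.from_quat(o["tool_rot"]).as_matrix()[:,2].round(3))
if len(sys.argv)>1:
    obs=[];ims=[]
    for n in ("scene","side"):
        p=robot.camera(n); im=p["img"]; h=cv2.cvtColor(im,cv2.COLOR_RGB2HSV)
        m=((h[...,0]<6)|(h[...,0]>174))&(h[...,1]>200)&(h[...,2]>110)
        m=m.astype(np.uint8)
        c=proj(C[n],lath(L,(0,0,.218))).astype(int); mm=np.zeros_like(m);r=60;mm[c[1]-r:c[1]+r,c[0]-r:c[0]+r]=1
        k,lb,stt,cen=cv2.connectedComponentsWithStats(m*mm)
        if k>1:
            i=1+np.argmax(stt[1:,4]); print(n,"red",cen[i].round(1),stt[i].tolist()); obs.append((n,cen[i]))
        x,y=c; ims.append(cv2.resize(np.ascontiguousarray(im[max(0,y-75):y+75,x-95:x+95,::-1]),(400,316),interpolation=2))
    cv2.imwrite(f"pics/{sys.argv[1]}.png",np.hstack(ims))
    if len(obs)==2:
        X,e=fitknob(C,obs); print("knob",X.round(4),e.round(1))
        r=least_squares(lambda a:np.concatenate([proj(C[n],kn(L,*a))-u for n,u in obs]),[0,0]); print("across,fore",r.x.round(3),r.fun.round(1))
E
python3 st.py a1
```

```text
time: 1.82
position: [0.6275, 0.0825, 0.2091]
tool_rot: [-0.489, 0.512, -0.51, 0.487]
ft_force: [-0.4, 0.2, -0.7]
grip_width: 0.0451
t 1.82 lathe xyz [0.1137 0.0505 0.2091] F [-0.4  0.2 -0.7] grip 0.0451 yaw z [ 0.999 -0.046 -0.004]
side red [279. 212.] [271, 201, 17, 23, 273]
```

View pics/a1.png

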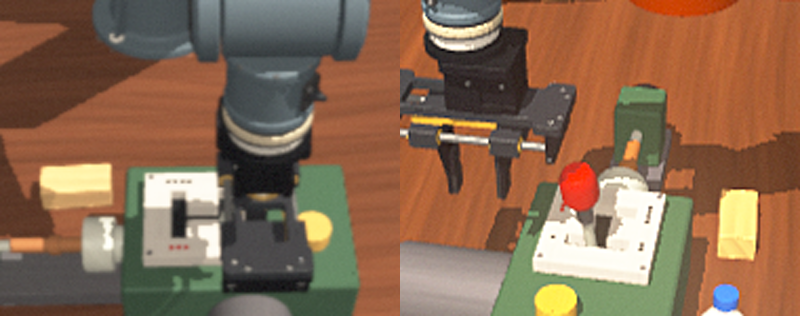

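Side view: knob at (279,212), jaws still closing, in front of the knob. Scene is occluded, so I'll use the side view.

```bash
sed -i 's/if len(obs)==2:/if len(obs)>=1:/; s/        X,e=fitknob.*;/        pass;/' st.py; sed -i 's/        pass; print.*//' st.py; sed -i '/X,e=fitknob/d' st.py; python3 -m crank '[[[0,0,0,0,0,0,0],[0,0,0,0,0,0,0],[0,0,0,0,0,-0.02,0],[0,0,0,0,0,-0.02,0],[0,0,0,0,0,-0.01,0]]]' && python3 st.py a2
```

```text
time: 2.55
position: [0.5781, 0.0842, 0.2109]
tool_rot: [-0.488, 0.512, -0.512, 0.488]
ft_force: [0.5, -0.4, -0.1]
grip_width: 0.0006
t 2.55 lathe xyz [0.0643 0.0497 0.2109] F [ 0.5 -0.4 -0.1] grip 0.0006 yaw z [ 0.999 -0.047  0.   ]
side red [279.2 212. ] [271, 201, 18, 23, 292]
across,fore [-0.243  0.075] [0. 0.]
```

View pics/a2.png

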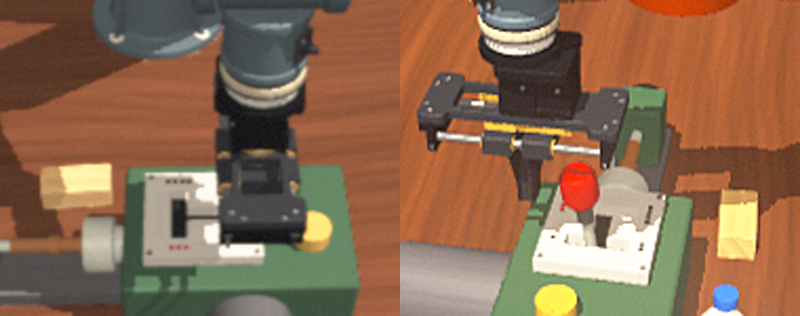

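Closed fingers stand ahead of the knob (≈(530,175) vs knob (578,187) in the composite). Push back.

```bash
python3 -m crank '[[[0,0,0,0,0,-0.008,0],[0,0,0,0,0,-0.008,0],[0,0,0,0,0,-0.006,0],[0,0,0,0,0,-0.005,0],[0,0,0,0,0,0,0]]]' && python3 st.py a3
```

```text
time: 3.28
position: [0.5524, 0.0856, 0.211]
tool_rot: [0.488, -0.511, 0.512, -0.489]
ft_force: [0.5, 0.1, 0.9]
grip_width: 0.0009
t 3.27 lathe xyz [0.0386 0.0499 0.211 ] F [0.5 0.1 0.9] grip 0.0009 yaw z [ 0.999 -0.047  0.002]
side red [280.5 212. ] [272, 201, 18, 23, 287]
across,fore [-0.242  0.061] [0. 0.]
```

View pics/a3.png

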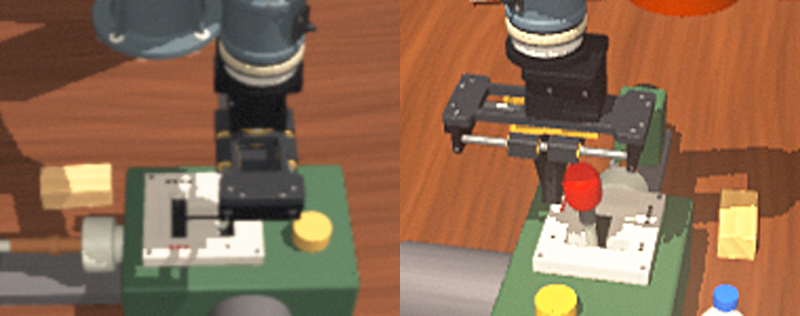

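Knob just started to move (280.5,212); the tips are thinner than their backs. Keep pushing.

```bash
python3 -m crank '[[[0,0,0,0,0,-0.004,0],[0,0,0,0,0,-0.004,0],[0,0,0,0,0,-0.003,0],[0,0,0,0,0,0,0],[0,0,0,0,0,0,0]]]' && python3 st.py a4
```

```text
time: 4.0
position: [0.5407, 0.0861, 0.2105]
tool_rot: [-0.488, 0.512, -0.511, 0.488]
ft_force: [2.0, -0.4, 0.9]
grip_width: 0.0004
t 4.0 lathe xyz [0.0268 0.0499 0.2105] F [ 2.  -0.4  0.9] grip 0.0004 yaw z [ 0.999 -0.047 -0.001]
side red [286.  212.4] [278, 202, 17, 22, 282]
across,fore [-0.242  0.002] [0. 0.]
```

View pics/a4.png

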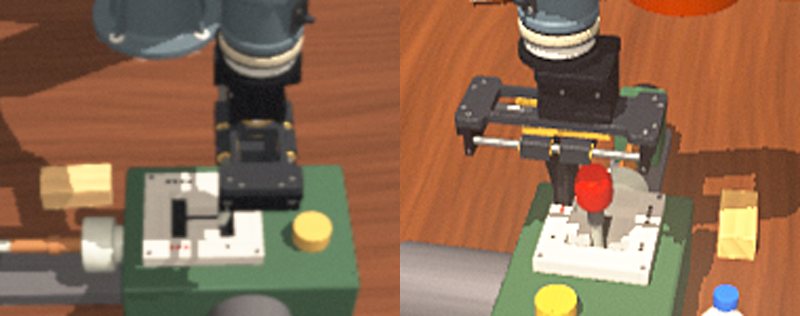

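```bash
python3 -m crank '[[[0,0,0,0,0,0.03,0],[0,0,0,-0.05,0,0,0],[0,0,0,0,0,-0.03,0],[0,0,0,0,0,-0.027,0],[0,0,0,0,0,0,0]]]' && python3 st.py a5; python3 - <<'E'
from rig import robot
import cv2
p=robot.camera("wrist"); cv2.imwrite("pics/w5.png",p["img"][:,:,::-1])
E
```

```text
time: 4.72
position: [0.5132, 0.1376, 0.2098]
tool_rot: [-0.49, 0.513, -0.51, 0.487]
ft_force: [0.0, 0.1, 0.5]
grip_width: 0.0002
t 4.72 lathe xyz [-0.0031  0.1     0.2098] F [0.  0.1 0.5] grip 0.0002 yaw z [ 0.999 -0.046 -0.005]
scene red [286.9 172.2] [279, 163, 16, 20, 164]
side red [289.8 221.6] [288, 220, 6, 4, 14]
across,fore [-0.303 -0.046] [ 4.1 -1.8 -0.4 -4. ]
```

View pics/a5.png

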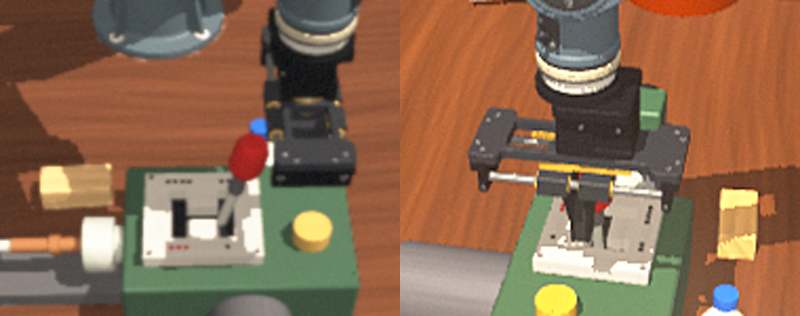

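View pics/w5.png

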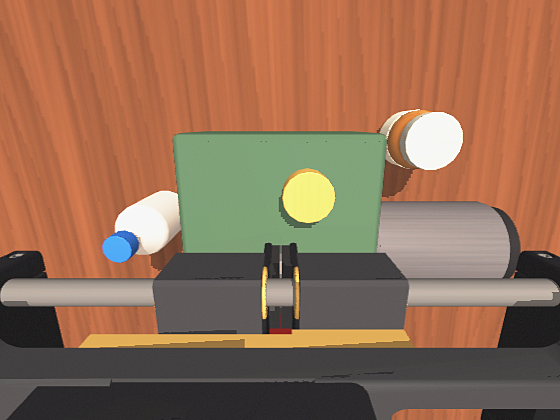

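```bash
python3 -m crank '[[[0,0,0,0.01,0,0.003,0],[0,0,0,0.01,0,0,0],[0,0,0,0.01,0,0,0],[0,0,0,0.01,0,0,0],[0,0,0,0.01,0,0,0]]]' && python3 st.py a6
```

```text
time: 5.5
position: [0.5168, 0.0865, 0.2106]
tool_rot: [-0.488, 0.512, -0.512, 0.488]
ft_force: [0.1, 1.6, 1.7]
grip_width: 0.0002
t 5.5 lathe xyz [0.0029 0.0491 0.2106] F [0.1 1.6 1.7] grip 0.0002 yaw z [ 0.999 -0.047 -0.   ]
scene red [268.  170.4] [266, 166, 5, 10, 20]
side red [293.5 207.7] [291, 204, 7, 10, 41]
across,fore [-0.082 -0.044] [ 3.8 -2.3 -0.7 -5.5]
```

View pics/a6.png

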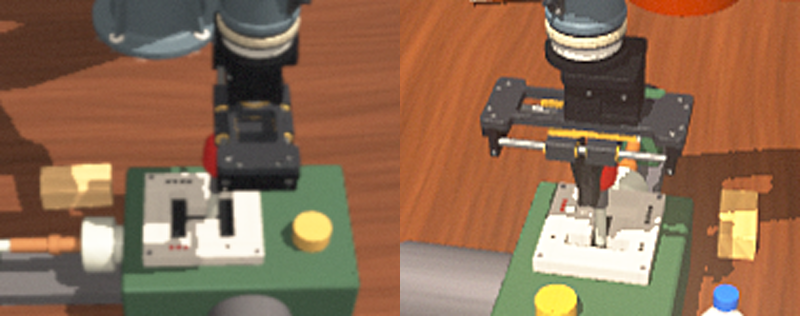

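The knob is moving across with about 1.6 N, through the passage.

```bash
python3 -m crank '[[[0,0,0,0.012,0,0,0],[0,0,0,0.012,0,0,0],[0,0,0,0.012,0,0,0],[0,0,0,0.012,0,0,0],[0,0,0,0.01,0,0,0]]]' && python3 st.py a7
```

```text
time: 6.22
position: [0.5138, 0.0284, 0.2102]
tool_rot: [-0.488, 0.512, -0.512, 0.488]
ft_force: [0.0, 1.5, -1.5]
grip_width: 0.0004
t 6.22 lathe xyz [ 0.0028 -0.0091  0.2102] F [ 0.   1.5 -1.5] grip 0.0004 yaw z [ 0.999 -0.048 -0.001]
scene red [239.  166.5] [238, 165, 3, 4, 6]
side red [298.  191.8] [295, 186, 8, 13, 65]
across,fore [ 0.261 -0.07 ] [ 2.7  2.3  2.4 -5.1]
```

View pics/a7.png

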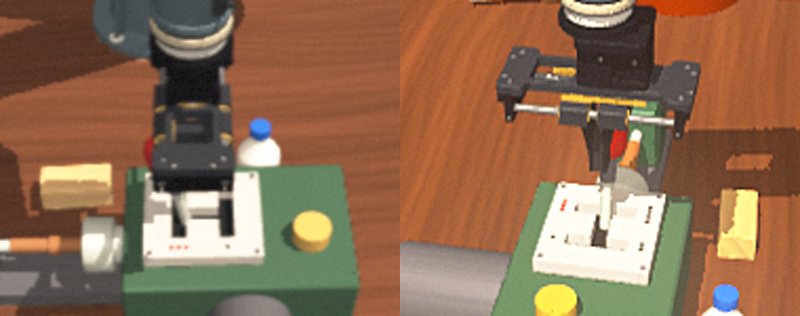

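```bash
python3 -m crank '[[[0,0,0,0.003,0.001,0,0],[0,0,0,0.003,0.001,0,0],[0,0,0,0.002,0,0,0],[0,0,0,0.002,0,0,0],[0,0,0,0,0,0,0]]]' && python3 st.py a8
```

```text
time: 6.95
position: [0.5137, 0.0193, 0.2084]
tool_rot: [-0.488, 0.512, -0.512, 0.488]
ft_force: [-0.5, 1.3, -0.6]
grip_width: 0.0005
t 6.95 lathe xyz [ 0.003  -0.0182  0.2084] F [-0.5  1.3 -0.6] grip 0.0005 yaw z [ 0.999 -0.047 -0.   ]
scene red [235.  167.1] [234, 166, 3, 4, 7]
side red [298.9 189.9] [296, 185, 8, 12, 68]
across,fore [ 0.312 -0.072] [ 2.4  2.4  2.4 -4.6]
```

View pics/a8.png

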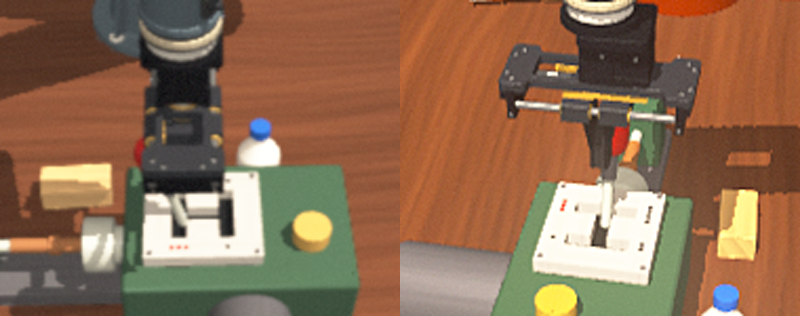

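Not at the stop yet (still 1.3 N). Small further pushes until the force rises.

```bash
python3 -m crank '[[[0,0,0,0.001,0,0,0],[0,0,0,0.001,0,0,0],[0,0,0,0.001,0,0,0],[0,0,0,0,0,0,0],[0,0,0,0,0,0,0]]]' && python3 st.py
```

```text
time: 7.68
position: [0.5135, 0.0165, 0.2084]
tool_rot: [-0.488, 0.512, -0.511, 0.488]
ft_force: [0.9, 3.1, -2.6]
grip_width: 0.0004
t 7.67 lathe xyz [ 0.003  -0.021   0.2084] F [ 0.9  3.1 -2.6] grip 0.0004 yaw z [ 0.999 -0.047 -0.   ]
```

```bash
python3 -m crank '[[[0,0,0,0.001,0,0,0],[0,0,0,0,0,0,0],[0,0,0,0,0,0,0],[0,0,0,0,0,0,0],[0,0,0,0,0,0,0]]]' && python3 st.py
```

```text
time: 8.3
position: [0.5135, 0.0154, 0.2085]
tool_rot: [-0.488, 0.512, -0.512, 0.488]
ft_force: [-0.9, 3.4, -1.9]
grip_width: 0.0006
t 8.3 lathe xyz [ 0.003  -0.0221  0.2085] F [-0.9  3.4 -1.9] grip 0.0006 yaw z [ 0.999 -0.047 -0.   ]
```

```bash
python3 -m crank '[[[0,0,0,0.001,0,0,0],[0,0,0,0.001,0,0,0],[0,0,0,0,0,0,0],[0,0,0,0,0,0,0],[0,0,0,0,0,0,0]]]' && python3 st.py a9
```

```text
time: 8.93
position: [0.5133, 0.0137, 0.2084]
tool_rot: [-0.488, 0.512, -0.511, 0.488]
ft_force: [-0.5, 5.8, -2.8]
grip_width: 0.0004
t 8.93 lathe xyz [ 0.003  -0.0238  0.2084] F [-0.5  5.8 -2.8] grip 0.0004 yaw z [ 0.999 -0.047 -0.   ]
scene red [233. 167.] [233, 167, 1, 1, 1]
side red [299.2 189. ] [296, 183, 8, 14, 75]
across,fore [ 0.336 -0.075] [ 2.4  2.9  2.7 -4.3]
```

View pics/a9.png

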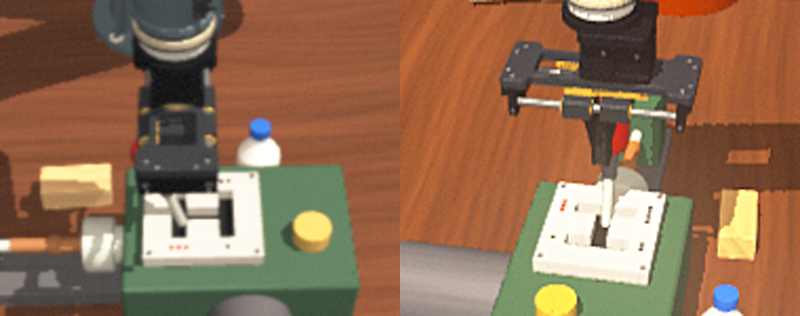

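Force has risen to 5.8 N: at the right stop. Retreat left, look, then go round behind.

```bash
python3 -m crank '[[[0,0,0,-0.018,0,0,0],[0,0,0,-0.018,0,0,0],[0,0,0,0,0,-0.03,0],[0,0,0,0,0,-0.033,0],[0,0,0,0,0,0,0]]]' && python3 st.py b1
```

```text
time: 9.65
position: [0.4498, 0.0532, 0.2087]
tool_rot: [-0.489, 0.512, -0.511, 0.488]
ft_force: [-0.3, 1.1, 0.1]
grip_width: 0.0005
t 9.65 lathe xyz [-0.0624  0.0126  0.2087] F [-0.3  1.1  0.1] grip 0.0005 yaw z [ 0.999 -0.045 -0.002]
scene red [240.9 172.6] [233, 163, 18, 21, 192]
side red [293.3 192. ] [287, 188, 14, 9, 85]
across,fore [ 0.242 -0.   ] [ 2.2  0.3  0.8 -5.5]
```

View pics/b1.png

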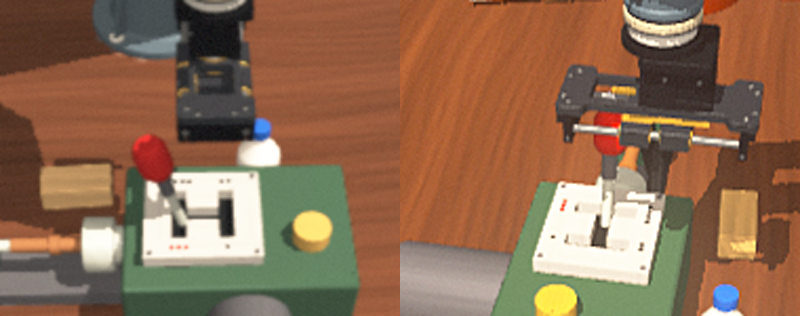

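Scene: knob at (241,173), stick at the right end of the passage: full across (46 px from the left-slot position ≈ 100 mm), fore ≈ 0. Now go behind it.

```bash
python3 -m crank '[[[0,0,0,0.031,0,0,0],[0,0,0,0.031,0,0,0],[0,0,0,0,0,0.01,0],[0,0,0,0,0,0.01,0],[0,0,0,0,0,0.01,0]]]' && python3 st.py b2
```

```text
time: 10.38
position: [0.4803, -0.0105, 0.2086]
tool_rot: [-0.488, 0.511, -0.511, 0.488]
ft_force: [-1.7, -0.1, 2.3]
grip_width: -0.0
t 10.38 lathe xyz [-0.0289 -0.0495  0.2086] F [-1.7 -0.1  2.3] grip -0.0 yaw z [ 0.999 -0.046 -0.   ]
scene red [243.7 180.3] [238, 178, 11, 6, 41]
side red [292.9 185.7] [286, 175, 16, 22, 288]
across,fore [0.251 0.05 ] [-1.3 -3.8 -3.1  0.1]
```

View pics/b2.png

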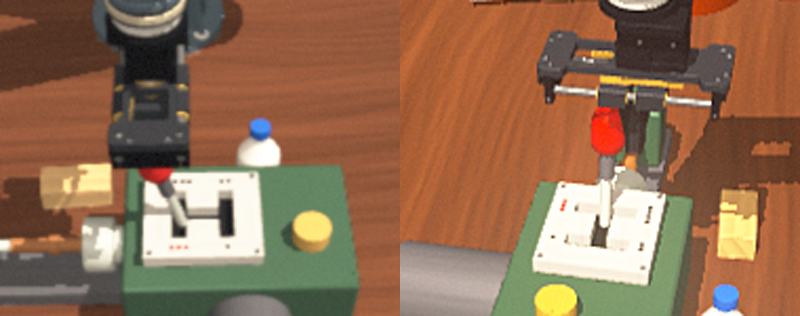

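Fingertips touch the knob's back; push forward.

```bash
python3 -m crank '[[[0,0,0,0,0,0.008,0],[0,0,0,0,0,0.008,0],[0,0,0,0,0,0.008,0],[0,0,0,0,0,0.008,0],[0,0,0,0,0,0.008,0]]]' && python3 st.py; python3 -m crank '[[[0,0,0,0,0,0.004,0],[0,0,0,0,0,0.003,0],[0,0,0,0,0,0.002,0],[0,0,0,0,0,0.001,0],[0,0,0,0,0,0,0]]]' && python3 st.py b3
```

```text
time: 11.1
position: [0.5191, -0.0128, 0.208]
tool_rot: [-0.488, 0.512, -0.511, 0.488]
ft_force: [-2.2, 0.8, -2.1]
grip_width: 0.0005
t 11.1 lathe xyz [ 0.01  -0.05   0.208] F [-2.2  0.8 -2.1] grip 0.0005 yaw z [ 0.999 -0.047 -0.002]
time: 11.72
position: [0.5293, -0.0135, 0.2086]
tool_rot: [0.488, -0.512, 0.512, -0.488]
ft_force: [-0.9, 0.4, -1.2]
grip_width: 0.0004
t 11.72 lathe xyz [ 0.0202 -0.0502  0.2086] F [-0.9  0.4 -1.2] grip 0.0004 yaw z [ 0.999 -0.047  0.   ]
scene red [244.6 198.7] [239, 197, 11, 5, 30]
side red [271.8 185.8] [264, 175, 16, 23, 290]
across,fore [0.241 0.298] [-1.6 -2.9 -2.9  1.4]
```

View pics/b3.png

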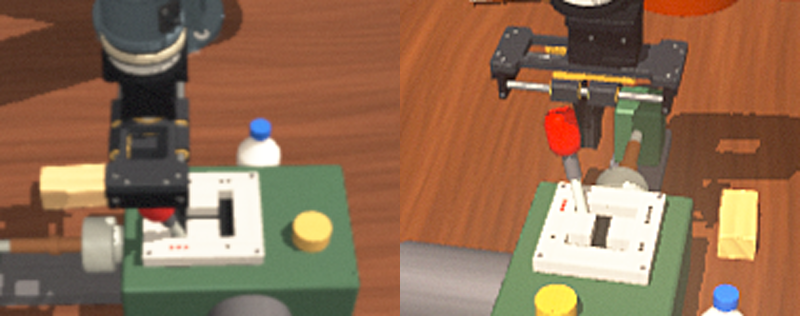

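Near home but force is still low; continue in millimetres until it rises.

```bash
python3 -m crank '[[[0,0,0,0,0,0.001,0],[0,0,0,0,0,0.001,0],[0,0,0,0,0,0.001,0],[0,0,0,0,0,0,0],[0,0,0,0,0,0,0]]]' && python3 st.py;  python3 -m crank '[[[0,0,0,0,0,0.001,0],[0,0,0,0,0,0.001,0],[0,0,0,0,0,0,0],[0,0,0,0,0,0,0],[0,0,0,0,0,0,0]]]' && python3 st.py b4
```

```text
time: 12.45
position: [0.5319, -0.0135, 0.2083]
tool_rot: [-0.488, 0.512, -0.511, 0.488]
ft_force: [-2.8, 1.4, -2.2]
grip_width: 0.0003
t 12.45 lathe xyz [ 0.0228 -0.0501  0.2083] F [-2.8  1.4 -2.2] grip 0.0003 yaw z [ 0.999 -0.047 -0.001]
time: 13.08
position: [0.5336, -0.0135, 0.2082]
tool_rot: [-0.488, 0.512, -0.511, 0.488]
ft_force: [-5.6, 1.1, -3.5]
grip_width: 0.0003
t 13.07 lathe xyz [ 0.0245 -0.05    0.2082] F [-5.6  1.1 -3.5] grip 0.0003 yaw z [ 0.999 -0.047 -0.002]
scene red [243.9 200.6] [239, 199, 11, 4, 22]
side red [270.3 186.1] [262, 175, 17, 23, 291]
across,fore [0.249 0.318] [-1.5 -2.9 -3.   1.1]
```

```bash
python3 -m crank '[[[0,0,0,0,0.001,0,0],[0,0,0,0,0.001,0.001,0],[0,0,0,0,0.001,0.001,0],[0,0,0,0,0,0,0],[0,0,0,0,0,0,0]]]' && python3 st.py b5
```

```text
time: 13.8
position: [0.5368, -0.014, 0.2065]
tool_rot: [0.488, -0.511, 0.512, -0.488]
ft_force: [-7.3, 0.3, 3.4]
grip_width: 0.0004
t 13.8 lathe xyz [ 0.0278 -0.0503  0.2065] F [-7.3  0.3  3.4] grip 0.0004 yaw z [ 0.999 -0.047  0.002]
scene red [245.5 201.8] [242, 201, 7, 3, 12]
side red [269.4 186.3] [262, 175, 16, 23, 282]
across,fore [0.234 0.33 ] [-1.8 -3.3 -3.3  1.6]
```

View pics/b5.png

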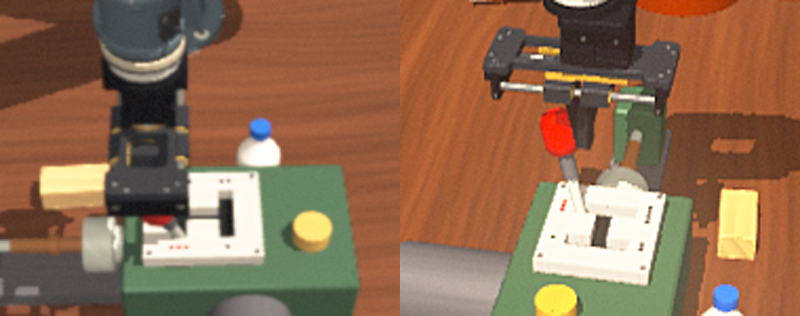

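```bash
python3 -m crank '[[[0,0,0,0,0,-0.02,0],[0,0,0,0,0,-0.03,0],[0,0,0,0,0,-0.03,0],[0,0,0,-0.03,0,0,0],[0,0,0,0,0,0,0]]]' && python3 st.py b6; python3 - <<'E'
from h import *
exec(open("st.py").read().split("o=robot")[0])
C=cams(robot.get_obs())
for f in (-.0,.22,.24,.26): print(f,[proj(C[n],kn(L,.26,f)).round(1) for n in("scene","side")])
E
```

```text
time: 14.52
position: [0.4609, 0.0202, 0.207]
tool_rot: [0.487, -0.509, 0.514, -0.49]
ft_force: [0.2, 0.8, 0.3]
grip_width: 0.0005
t 14.53 lathe xyz [-0.0497 -0.0198  0.207 ] F [0.2 0.8 0.3] grip 0.0005 yaw z [ 0.999 -0.045  0.008]
scene red [243.6 196.9] [233, 191, 19, 12, 95]
side red [271.1 186.9] [263, 175, 18, 23, 285]
across,fore [0.243 0.291] [-0.7 -1.6 -1.7  0.2]
-0.0 [array([241.6, 173.2]), array([294.3, 185.9])]
0.22 [array([241.4, 189.6]), array([275.6, 185.8])]
0.24 [array([241.4, 191.2]), array([273.9, 186. ])]
0.26 [array([241.4, 192.9]), array([272.3, 186.2])]
```

View pics/b6.png

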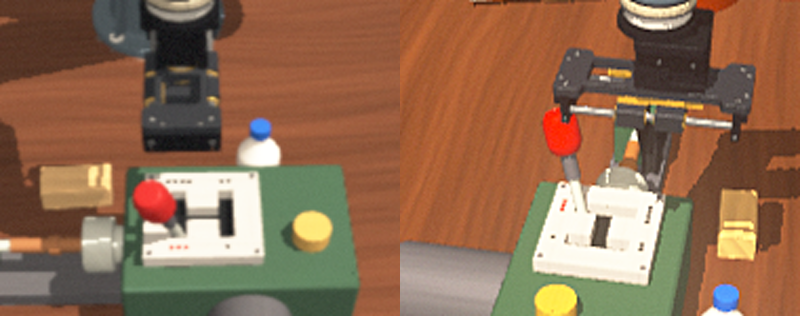

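Side knob column 271.1 (0.26 rad predicts 272.3), so it's at the stop. Raise the hand clear and check once more.

```bash
python3 -m crank '[[[0,0,0,-0.03,0,0,0],[0,0,0,0,-0.05,0,0],[0,0,0,0,-0.05,0,0],[0,0,0,0,-0.02,0,0],[0,0,0,0,0,0,0]]]' && python3 st.py c1; python3 - <<'E'
from rig import robot
import cv2,numpy as np
a=[]
for n in ("scene","side"):
    p=robot.camera(n); a.append(cv2.resize(p["img"][:,:,::-1][100:330,120:420],(400,307)))
    for th in ("knob","glue","varnish","tin","block"): print(n,th,[(d["at"],round(d["conf"],2)) for d in robot.spot_in(p,th)][:1])
cv2.imwrite("pics/fin.png",np.hstack(a))
E
```

```text
time: 15.25
position: [0.4615, 0.049, 0.3276]
tool_rot: [0.486, -0.51, 0.514, -0.489]
ft_force: [0.2, 0.6, -1.4]
grip_width: 0.0006
t 15.25 lathe xyz [-0.0505  0.009   0.3276] F [ 0.2  0.6 -1.4] grip 0.0006 yaw z [ 0.999 -0.048  0.007]
scene red [242.7 196.9] [233, 190, 19, 13, 97]
side red [271.4 185.8] [263, 175, 18, 23, 323]
across,fore [0.255 0.289] [-0.9 -1.6 -1.6  0.8]
scene knob [([195.5, 238.4], 0.6)]
scene glue [([165.4, 291.6], 0.88)]
scene varnish [([269.5, 333.5], 0.75)]
scene tin [([208.9, 315.4], 0.55)]
scene block [([186.3, 207.5], 0.72)]
side knob [([184.9, 274.9], 0.82)]
side glue [([286.8, 347.0], 0.86)]
side varnish [([303.2, 210.3], 0.81)]
side tin [([270.9, 269.2], 0.6)]
side block [([226.7, 355.2], 0.87)]
```

View pics/fin.png

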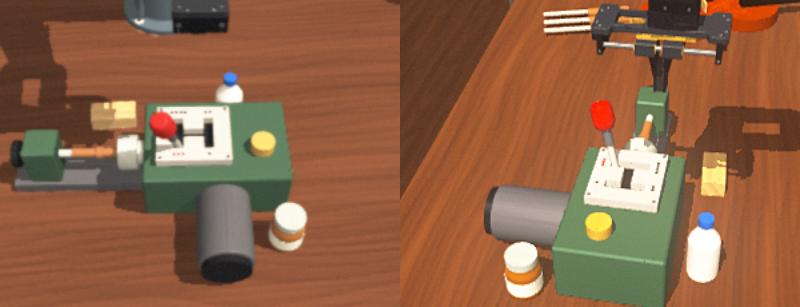

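The stick leans forward and right into the third slot, beside the red pips. Nothing else has moved, and the hand is clear.

```bash
python3 -c "
from rig import robot
print(robot.hand_in())"
```

```text
the job is handed in; nothing more can be done
None
```

The lathe is in third gear and handed in, at about 15 s of the 58 s allowed. With the jaws shut, I pushed the knob back to the cross passage, then right until it met the stop. I then pushed it from behind, forward to the third-slot stop, and lifted the hand clear.

**Position:** The last pictures show the stick in the front-right slot beside the red pips. The side camera has the knob at column 271.4, against 272.3 predicted for fully home. The two-camera fit gave 0.255 rad across and 0.289 rad forward. That forward figure is past the 0.26 stop, probably because shading and partial hiding of the knob shifted its detected centre.

**Forces:** At the stops the push rose to 5.8 N going right and 7.3 N going forward. The highest upward pull I read on the knob was about 3.5 N, below the 8 N spring. I judged the knob still seated from that and from its height in the pictures, as I could not measure the lift directly.

**Other things:** The bottle, jar, tin and block were found within a few pixels of where they started, which is within detector scatter.

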